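# Put away the sample vials, reagent jars and well block after a PCR set-up

### The job

Tidy up after the run. First stand the two blue-capped vials in the blue cooling tray, one in each bay, so that they get cold again; only after that stand the two black-capped amber jars in the black carrier, one in each bay, and lay the aluminium well block, wells up, flat on the floor of the recess of the small white heater. Leave the beaker and the box of pipette tips where they are.

Things in the scene. Friction and masses are not known exactly. Their poses are not given: they have to be found in the camera images.
- vial_a: Loose screw-cap sample vial standing upright: plain cylinder 30 mm in diameter, 66 mm high, about 40 g, white body with a green band and a blue cap (the top 18 mm). Origin at the centre of its underside, z up. The two vials are alike and interchangeable.
- vial_b: Loose screw-cap sample vial standing upright: plain cylinder 30 mm in diameter, 66 mm high, about 40 g, white body with a green band and a blue cap (the top 18 mm). Origin at the centre of its underside, z up. The two vials are alike and interchangeable.
- jar_a: Loose amber jar standing upright: plain cylinder 40 mm in diameter, 78 mm high, about 110 g, amber body with a paper label and a black cap (the top 18 mm). Origin at the centre of its underside, z up. The two jars are alike and interchangeable.
- jar_b: Loose amber jar standing upright: plain cylinder 40 mm in diameter, 78 mm high, about 110 g, amber body with a paper label and a black cap (the top 18 mm). Origin at the centre of its underside, z up. The two jars are alike and interchangeable.
- insert: Loose aluminium well block lying wells up: 44 mm (its x) by 72 mm (its y) by 50 mm high, about 350 g, a solid block with eight blue-rimmed dark well mouths on its top. Origin at the centre of its underside, z up. Best gripped across its 44 mm width (along its x), near the top. Either way round will do.
- cooler: Blue open tray with two bays, fixed to the bench: 76 mm (its x) by 148 mm (its y) outside, 30 mm high, walls 5 mm, floor 5 mm thick. A 5 mm wall in the middle splits it into two bays, each 66 mm by 66.5 mm inside, centred at x = 0, y = +36 mm and y = -36 mm in its frame. Origin at the centre of its underside, z up; x points roughly away from the robot, give or take 0.2 rad. The bay floors are blue too. Place of the vials.
- carrier: Black open tray with two bays, fixed to the bench: 76 mm (its x) by 148 mm (its y) outside, 30 mm high, walls 5 mm, floor 5 mm thick. A 5 mm wall in the middle splits it into two bays, each 66 mm by 66.5 mm inside, centred at x = 0, y = +36 mm and y = -36 mm in its frame. Origin at the centre of its underside, z up; x points roughly away from the robot, give or take 0.2 rad. The bay floors are grey. Place of the jars.
- heater: Small block heater, fixed to the bench: white top, grey lower part, 120 mm (its x) by 150 mm (its y), 48 mm high, with a rectangular dark-floored recess in the middle of its top, 68 mm (along x) by 96 mm (along y), 18 mm deep, so that its floor is 30 mm above the bench. Origin at the centre of its underside, z up; x points roughly away from the robot, give or take 0.2 rad. The well block goes in with its long side along the heater's y.
- beaker: Bystander: empty glass beaker, 68 mm in diameter at the rim, 90 mm high, loose, at the robot's left. Origin at the centre of its underside.
- tipbox: Bystander: grey and orange box of yellow pipette tips, 85 by 122 mm, 54 mm high, loose, at the robot's right. Origin at the centre of its underside.
Not all that is in view belongs to the job. Leave any yellow look-alike of the vial_a alone.

How it is judged:
By the outcome, as a careful person would: the job done as asked, in the order asked, and still so for the second after the job is handed in, with the robot touching nothing.
It also fails if it takes over 122 s, if anything falls off the work surface, if the arm or the gripper's body presses on something with over 40 N, if the wrist force passes 120 N, or if a joint passes its speed limit or range.

### The arm

A 7-joint arm with a two-finger parallel gripper is mounted at the origin on the work surface. World frame = base frame: x ahead of the robot, y to its left, z up, the work surface at z = 0. Lengths are in mm, angles in rad, forces in N, time in s.
With the tool pointing down it reaches from about 425 to 950 mm from the base axis. Payload 16.7 kg.
Tool frame: the origin (TCP) lies between the finger pads; the fingertips stand 14 mm ahead of it and the grasp point (between the pads) lies 5 mm behind it (manip.tips_ahead is the distance from the TCP to the fingertips, in mm); z points along the fingers, y is the line along which they close (so a half turn about z gives the same grasp; the last joint's range is limited). The gripper opens to 94 mm and grips with 3 to 60 N. Pads are 16 mm wide; open, the fingers measure 119 mm over their backs; the gripper's body (75 mm by 177 mm) begins 78 mm behind the grasp point.
Start: joints at [0.967, 0.426, 0.074, 1.606, -0.034, 1.111, -0.067], TCP at [296.48, -606.362, 219.467] pointing down, gripper open.
Joint ranges: [-2.85, 2.85], [-0.5, 2.14], [-1.23, 1.37], [0.21, 2.46], [-1.02, 4.16], [0.16, 2.05], [-2.73, 2.73]. Speed limits (rad/s): [1.89, 1.89, 2.39, 2.39, 3.01, 3.01, 3.01].

### API

Orientations are given as a rotation vector (axis times angle).
In Python, from workcell import manip gives the robot as it stands.
- The arm moves only by the shell command python3 -m inch 'ROWS' [FORCE]. ROWS is JSON, a list of rows, each an object of numbers: "rx", "ry", "rz": the turn, a rotation vector about the tool's x, y, z in rad; "tx", "ty", "tz": the shift along the tool's x, y, z in cm; "grip": the closure, from 0 (fully open) to 1 (shut). A call has exactly 10 rows; each row is the pose to reach, as a shift and turn from the pose commanded when the call began, along the tool's axes at that moment; what a row does not reach only later rows make up. A row lasts 1/10 s, in which the tool goes at most 50 mm and 8.59 degrees, less where a joint would pass 70% of its speed; a pose out of reach is approached as far as the arm can. A call with a gripper value outside its range is refused whole. The fingers move at their own pace and stop on an object; FORCE is the grip in N (left out, the last holds). Time passes only in rows, so rows that repeat a pose let the fingers close, or fill a call up. It gives the time, the measured TCP pose, the force, the opening and the grip force at its end, in the units of the state.
- manip.state(): the state, without advancing time (a new reading comes with each control period).
- manip.read_camera(name): name is "scene" or "top" or "wrist"; returns a dict with "img" (480x640x3 uint8, red, green, blue), "z_map" (480x640 float32, mm along the optical axis (not along the pixel's ray), 0 where there is no reading), "intrinsics" (3x3 intrinsics, pixels), "k1" (the pictures are not rectified: a ray, as slopes to the right and down, at radius r is drawn at 1 + k1 r^2 times it, then the intrinsics apply), "extrinsics" (4x4, takes a point from camera to world coordinates). Camera axes: x right, y down, z forward; pixel columns grow to the right and rows downward; lengths in mm; the calibration is good to about 2 mm. A picture is of the moment at which its call begins.
- manip.hand_in(): hands the job in; it is judged then, once.
The state is a dict: "clock": time; "joint_pos": joint angles; "dq": joint speeds; "tau": joint torques, N m; "position": TCP position; "tcp_rot": TCP orientation; "contact_force": force on the tool from outside, world axes, zero at the start; "moment": the same for the moment, N m; "gripper_width": finger opening in mm; "grasp_force": force on a finger pad.
Only numpy, scipy, OpenCV 4.12 (cv2) and the standard library are available. Lean on these libraries where they do the work, as an engineer would, in place of code of your own. Each camera call takes 0.05 s, during which the arm holds its last target. There are 200 camera calls.

## Working session

There is one attempt and no reset: what is moved stays moved. The work goes in short steps, Python scripts to look and compute and a shell command to move; the robot and the scene stay as the last step left them, time stands still between calls to the robot, and variables do not carry over. Pictures are saved under pics/ and viewed, at most 14 in all, crops included, and the job is handed in when it is done.

```bash
mkdir -p pics; ls; python3 - <<'E'
from workcell import manip
import cv2,numpy as np
for n in ("top","scene"):
    c=manip.read_camera(n); cv2.imwrite(f"pics/{n}0.png",c["img"][:,:,::-1]); np.savez(f"{n}0.npz",**c)
    print(n,c["intrinsics"].round(1).tolist(),c["k1"],c["extrinsics"].round(3).tolist())
s=manip.state();print(s)
E
```

```text
pics
top [[567.8, 0.0, 318.5], [0.0, 567.8, 245.2], [0.0, 0.0, 1.0]] -0.14523457410108487 [[-0.011, -0.993, 0.115, 341.658], [-1.0, 0.011, -0.0, -20.021], [-0.001, -0.115, -0.993, 1591.505], [0.0, 0.0, 0.0, 1.0]]
scene [[510.8, 0.0, 326.0], [0.0, 510.8, 249.1], [0.0, 0.0, 1.0]] -0.09801150349227718 [[-0.735, 0.355, -0.578, 1185.537], [0.678, 0.407, -0.612, 745.511], [0.018, -0.842, -0.54, 685.512], [0.0, 0.0, 0.0, 1.0]]
{'clock': 0.1, 'joint_pos': array([ 0.96645773,  0.42669056,  0.07388037,  1.60656446, -0.03409851,
        1.11079992, -0.06711551]), 'dq': array([-9.43829310e-04, -9.49836487e-04, -8.32741995e-05, -1.64816760e-03,
       -4.94151475e-04, -2.69044791e-05,  7.88950865e-04]), 'tau': array([ 1.04854020e-02, -9.37465596e+01,  3.67890380e+00, -4.55045128e+01,
       -4.84121370e-02,  1.69455330e-02,  1.33671233e-05]), 'position': array([ 296.32375417, -606.03933097,  218.82290487]), 'tcp_rot': array([-3.05961135e+00, -7.07947740e-01,  5.75464371e-04]), 'contact_force': array([ 0.18274409,  0.05819905, -0.03839177]), 'moment': array([ 0.00537008, -0.03159501, -0.01559271]), 'grasp_force': 0.0, 'gripper_width': 93.63812361841815}
```

View pics/top0.png

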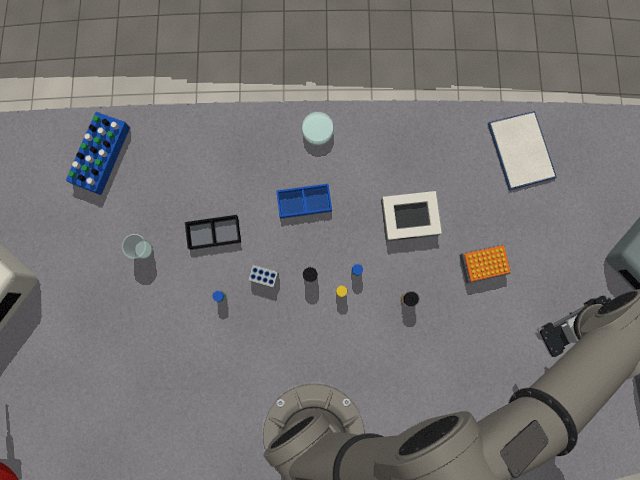

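View pics/scene0.png

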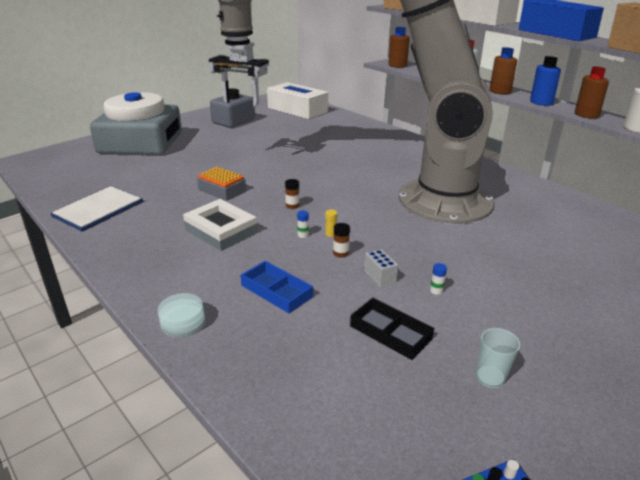

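The top view shows vials at (357,270) and (218,296), jars at (310,274) and (411,299), the well block at (264,276), and the yellow decoy at (341,291). The carrier is at (213,232), the cooler at (304,201) and the heater at (411,216). The scene view agrees, and everything is upright.

```bash
cat > h.py <<'E'
import numpy as np,cv2
from scipy.spatial.transform import Rotation as Ro
from workcell import manip
def rays(c,uv):
    uv=np.asarray(uv,float).reshape(-1,2);K=c["intrinsics"]
    d=(uv-[K[0,2],K[1,2]])/[K[0,0],K[1,1]];s=d.copy()
    for _ in range(20): s=d/(1+float(c["k1"])*(s**2).sum(1,keepdims=True))
    return s
def onplane(c,uv,z):
    s=rays(c,uv);E=c["extrinsics"];D=np.c_[s,np.ones(len(s))]@E[:3,:3].T
    return (E[:3,3]+D*((z-E[2,3])/D[:,2])[:,None])[:,:2]
def cloud(c):
    v,u=np.mgrid[:480,:640];s=rays(c,np.c_[u.ravel(),v.ravel()]);Z=c["z_map"].ravel()
    P=np.c_[s*Z[:,None],Z]@c["extrinsics"][:3,:3].T+c["extrinsics"][:3,3]
    P[Z==0]=np.nan
    return P.reshape(480,640,3)
def go(x,y,tipz,yaw):
    """shift/turn for TCP at x,y with fingertips at height tipz, closing line at world angle yaw (mod pi)"""
    s=manip.state();R=Ro.from_rotvec(s["tcp_rot"]);M=R.as_matrix()
    best=None
    for k in(-1,0,1,2):
        a=yaw+k*np.pi;Y=np.array([np.cos(a),np.sin(a),0]);Zt=np.array([0,0,-1.])
        T=Ro.from_matrix(np.c_[np.cross(Y,Zt),Y,Zt]);r=(R.inv()*T).as_rotvec()
        if best is None or np.linalg.norm(r)<np.linalg.norm(best):best=r
    t=M.T@(np.array([x,y,tipz+manip.tips_ahead])-s["position"])/10
    print("t[cm]",t.round(2),"r",best.round(3),"| pos",s["position"].round(1),"q7",s["joint_pos"][6].round(2),"w",round(s["gripper_width"],1),"t",round(s["clock"],2))
E
python3 - <<'E'
from h import *
c=dict(np.load("top0.npz"));P=cloud(c);hsv=cv2.cvtColor(c["img"],cv2.COLOR_RGB2HSV)
H,S,V=[hsv[...,i].astype(int) for i in range(3)]
blue=(H>100)&(H<130)&(S>150);dark=(V<60)
def comp(m,u,v,r):
    w=np.zeros_like(m,np.uint8);w[v-r:v+r,u-r:u+r]=m[v-r:v+r,u-r:u+r]
    n,l,st,ce=cv2.connectedComponentsWithStats(w);k=1+np.argmax(st[1:,4]);return l==k,st[k,4],ce[k]
for n,m,u,v,z in[("vial",blue,357,270,66),("vial",blue,218,296,66),("jar",dark,310,274,78),("jar",dark,411,299,78)]:
    k,a,ce=comp(m,u,v,12);print(n,a,ce.round(1),onplane(c,ce,z).round(1),"z",np.nanmedian(P[k][:,2]).round(1))
yl=(H>20)&(H<35)&(S>150);k,a,ce=comp(yl,341,291,12);print("decoy",onplane(c,ce,66))
bx=[("insert",264,276,22,50,(S<70)&(V>135)|blue),("cooler",304,201,36,30,blue),("carrier",213,232,36,30,dark),("heater",411,216,40,48,(S<40)&(V>190)),("recess",411,216,22,48,V<90)]
for n,u,v,r,z,m in bx:
    k,a,ce=comp(m,u,v,r)
    cs,_=cv2.findContours(k.astype(np.uint8),cv2.RETR_EXTERNAL,cv2.CHAIN_APPROX_NONE);q=max(cs,key=cv2.contourArea)[:,0]
    rc=cv2.minAreaRect(onplane(c,q,z).astype(np.float32));print(n,a,rc, "z90",np.nanpercentile(P[k][:,2],[50,90]).round(1))
    w=np.zeros((480,640),bool);w[v-r-8:v+r+8,u-r-8:u+r+8]=1
    g=P[w&(abs(P[...,2]-z)<7)]
    if len(g): print("   depth",len(g),cv2.minAreaRect(g[:,:2].astype(np.float32)),g.mean(0).round(1))
E
```

```text
vial 90 [356.9 269.3] [[ 450.9 -123.2]] z 64.2
vial 91 [217.8 295.9] [[383.2 252.2]] z 65.4
jar 165 [309.7 274.3] [[438.3   4. ]] z 77.0
jar 168 [410.7 298.6] [[ 369.9 -264.8]] z 76.8
decoy [[393.42858051 -79.48690495]]
insert 297 ((438.7449951171875, 133.05380249023438), (70.97560119628906, 44.88166046142578), 73.5176010131836) z90 [48.9 53.5]
   depth 415 ((436.8146667480469, 132.50625610351562), (72.33454895019531, 43.95972442626953), 73.97505950927734) [436.5 132.5  49.5]
cooler 1449 ((648.1953735351562, 19.351425170898438), (78.85327911376953, 146.79827880859375), 6.9198479652404785) z90 [ 7.2 28.8]
   depth 331 ((649.7821655273438, 19.739830017089844), (78.37154388427734, 147.9127960205078), 6.951121807098389) [649.1  19.4  28.5]
carrier 633 ((561.6682739257812, 274.9336853027344), (79.97320556640625, 150.38327026367188), 7.370683670043945) z90 [22.9 31.6]
   depth 344 ((563.91259765625, 277.98016357421875), (78.209716796875, 148.5135955810547), 7.226596355438232) [562.9 278.3  28.7]
heater 1376 ((601.9445190429688, -279.2994384765625), (118.50405883789062, 148.0858154296875), 5.9026312828063965) z90 [47.1 51.7]
   depth 1450 ((601.48583984375, -279.16748046875), (122.4044189453125, 151.32029724121094), 6.001463890075684) [ 601.3 -279.1   47.3]
recess 762 ((602.0709838867188, -278.8125), (64.20027923583984, 92.7510986328125), 5.455096244812012) z90 [29.5 34.4]
   depth 1449 ((601.528076171875, -279.1674499511719), (122.50782012939453, 151.0979461669922), 5.849222183227539) [ 601.3 -279.    47.3]
```

```bash
python3 -c "
from h import *
go(451,-123,110,0.12)"
```

```text
t[cm] [ 35.11 -36.59   9.52] r [-1.000e-03 -1.000e-03 -1.236e+00] | pos [ 296.3 -606.   218.8] q7 -0.07 w 93.6 t 0.1
```

```bash
r='{"tx":35.1,"ty":-36.6,"tz":9.5,"rz":-1.236}'; 
python3 -m inch '[{"tx":35.1,"ty":-36.6,"tz":9.5,"rz":-1.236,"grip":0.2},{"tx":35.1,"ty":-36.6,"tz":9.5,"rz":-1.236,"grip":0.2},{"tx":35.1,"ty":-36.6,"tz":9.5,"rz":-1.236,"grip":0.2},{"tx":35.1,"ty":-36.6,"tz":9.5,"rz":-1.236,"grip":0.2},{"tx":35.1,"ty":-36.6,"tz":9.5,"rz":-1.236,"grip":0.2},{"tx":35.1,"ty":-36.6,"tz":9.5,"rz":-1.236,"grip":0.2},{"tx":35.1,"ty":-36.6,"tz":9.5,"rz":-1.236,"grip":0.2},{"tx":35.1,"ty":-36.6,"tz":9.5,"rz":-1.236,"grip":0.2},{"tx":35.1,"ty":-36.6,"tz":9.5,"rz":-1.236,"grip":0.2},{"tx":35.1,"ty":-36.6,"tz":9.5,"rz":-1.236,"grip":0.2}]' 20
python3 -c "
from h import *
go(451,-123,110,0.12)"
```

```text
t[cm] [ 35.11 -36.59   9.52] r [-1.000e-03 -1.000e-03 -1.236e+00] | pos [ 296.3 -606.   218.8] q7 -0.07 w 93.6 t 0.1$[0]: bad value
```

```bash
python3 -m inch '[{"rx":0,"ry":0,"rz":-0.15,"tx":3.5,"ty":-3.6,"tz":1,"grip":0.2},{"rx":0,"ry":0,"rz":-0.3,"tx":7,"ty":-7.2,"tz":2,"grip":0.2},{"rx":0,"ry":0,"rz":-0.45,"tx":10.5,"ty":-10.8,"tz":3,"grip":0.2},{"rx":0,"ry":0,"rz":-0.6,"tx":14,"ty":-14.4,"tz":4,"grip":0.2},{"rx":0,"ry":0,"rz":-0.75,"tx":17.5,"ty":-18,"tz":5,"grip":0.2},{"rx":0,"ry":0,"rz":-0.9,"tx":21,"ty":-21.6,"tz":6,"grip":0.2},{"rx":0,"ry":0,"rz":-1.05,"tx":24.5,"ty":-25.2,"tz":7,"grip":0.2},{"rx":0,"ry":0,"rz":-1.2,"tx":28,"ty":-28.8,"tz":8,"grip":0.2},{"rx":0,"ry":0,"rz":-1.236,"tx":31.5,"ty":-32.4,"tz":9,"grip":0.2},{"rx":0,"ry":0,"rz":-1.236,"tx":35.1,"ty":-36.6,"tz":9.5,"grip":0.2}]' 20
python3 -c "
from h import *
go(451,-123,110,0.12)"
```

```text
clock: 1.1
position: [446.8, -137.2, 125.6]
tcp_rot: [-2.083, -2.352, 0.0]
contact_force: [0.7, 0.3, 1.0]
gripper_width: 75.3
grasp_force: 0.0
t[cm] [1.36 0.59 0.16] r [-0.    -0.     0.001] | pos [ 446.8 -137.2  125.6] q7 0.16 w 75.3 t 1.1
```

```bash
python3 -m inch '[{"rx":0,"ry":0,"rz":0,"tx":0,"ty":0,"tz":0,"grip":0.2},{"rx":0,"ry":0,"rz":0,"tx":0,"ty":0,"tz":0,"grip":0.2},{"rx":0,"ry":0,"rz":0,"tx":0,"ty":0,"tz":1,"grip":0.2},{"rx":0,"ry":0,"rz":0,"tx":0,"ty":0,"tz":2,"grip":0.2},{"rx":0,"ry":0,"rz":0,"tx":0,"ty":0,"tz":3,"grip":0.2},{"rx":0,"ry":0,"rz":0,"tx":0,"ty":0,"tz":3,"grip":0.2},{"rx":0,"ry":0,"rz":0,"tx":0,"ty":0,"tz":3,"grip":0.2},{"rx":0,"ry":0,"rz":0,"tx":0,"ty":0,"tz":3,"grip":0.2},{"rx":0,"ry":0,"rz":0,"tx":0,"ty":0,"tz":3,"grip":0.2},{"rx":0,"ry":0,"rz":0,"tx":0,"ty":0,"tz":3,"grip":0.2}]' 20
python3 -c "
from h import *
go(451,-123,31,0.12)
c=manip.read_camera('wrist');cv2.imwrite('pics/w1.png',c['img'][:,:,::-1])"
```

```text
clock: 2.1
position: [447.0, -139.0, 96.5]
tcp_rot: [2.084, 2.35, 0.0]
contact_force: [0.6, 0.1, -0.3]
gripper_width: 75.5
grasp_force: 0.0
t[cm] [1.55 0.58 5.15] r [ 0.001  0.    -0.   ] | pos [ 447.  -139.    96.5] q7 0.14 w 75.5 t 2.1
```

View pics/w1.png

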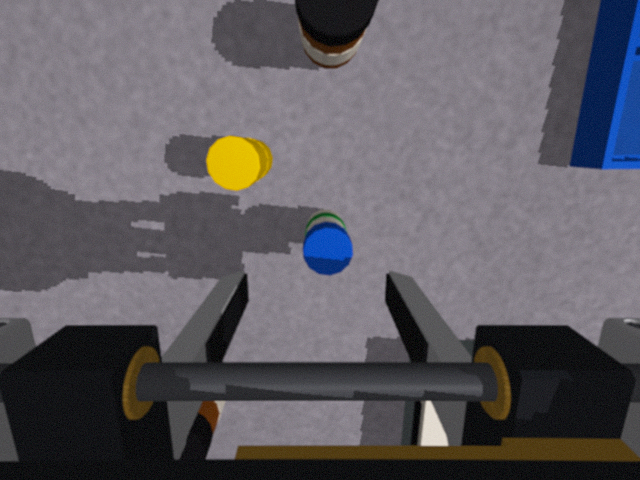

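The wrist view shows the vial cap at (328,248), midway between the fingers and about 15 mm ahead, which matches the computed offset.

```bash
python3 -m inch '[{"rx":0,"ry":0,"rz":0,"tx":0.8,"ty":0.3,"tz":0,"grip":0.2},{"rx":0,"ry":0,"rz":0,"tx":1.6,"ty":0.6,"tz":0,"grip":0.2},{"rx":0,"ry":0,"rz":0,"tx":1.6,"ty":0.6,"tz":1.2,"grip":0.2},{"rx":0,"ry":0,"rz":0,"tx":1.6,"ty":0.6,"tz":2.6,"grip":0.2},{"rx":0,"ry":0,"rz":0,"tx":1.6,"ty":0.6,"tz":4,"grip":0.2},{"rx":0,"ry":0,"rz":0,"tx":1.6,"ty":0.6,"tz":5.1,"grip":0.2},{"rx":0,"ry":0,"rz":0,"tx":1.6,"ty":0.6,"tz":5.1,"grip":0.3},{"rx":0,"ry":0,"rz":0,"tx":1.6,"ty":0.6,"tz":5.1,"grip":0.9},{"rx":0,"ry":0,"rz":0,"tx":1.6,"ty":0.6,"tz":5.1,"grip":0.9},{"rx":0,"ry":0,"rz":0,"tx":1.6,"ty":0.6,"tz":5.1,"grip":0.9}]' 20
python3 -m inch '[{"rx":0,"ry":0,"rz":0,"tx":0,"ty":0,"tz":0,"grip":0.9},{"rx":0,"ry":0,"rz":0,"tx":0,"ty":0,"tz":0,"grip":0.9},{"rx":0,"ry":0,"rz":0,"tx":0,"ty":0,"tz":0,"grip":0.9},{"rx":0,"ry":0,"rz":0,"tx":0,"ty":0,"tz":0,"grip":0.9},{"rx":0,"ry":0,"rz":0,"tx":0,"ty":0,"tz":-1,"grip":0.9},{"rx":0,"ry":0,"rz":0,"tx":0,"ty":0,"tz":-3,"grip":0.9},{"rx":0,"ry":0,"rz":0,"tx":0,"ty":0,"tz":-5,"grip":0.9},{"rx":0,"ry":0,"rz":0,"tx":0,"ty":0,"tz":-7,"grip":0.9},{"rx":0,"ry":0,"rz":0,"tx":0,"ty":0,"tz":-8,"grip":0.9},{"rx":0,"ry":0,"rz":0,"tx":0,"ty":0,"tz":-8,"grip":0.9}]' 20
python3 -c "
from h import *
go(653.5,-16.5,36+60,0.12)"
```

```text
clock: 3.15
position: [451.2, -122.4, 45.7]
tcp_rot: [2.084, 2.35, 0.001]
contact_force: [-0.7, -0.8, -0.4]
gripper_width: 46.4
grasp_force: 0.0
clock: 4.15
position: [451.6, -122.6, 126.6]
tcp_rot: [2.083, 2.349, 0.001]
contact_force: [-0.2, -0.9, -1.3]
gripper_width: 29.5
grasp_force: 20.0
t[cm] [ 8.12 21.31  1.69] r [ 0.002  0.001 -0.   ] | pos [ 451.6 -122.6  126.6] q7 0.13 w 29.5 t 4.15
```

```bash
python3 -m inch '[{"rx":0,"ry":0,"rz":0,"tx":0.8,"ty":2.1,"tz":0,"grip":0.9},{"rx":0,"ry":0,"rz":0,"tx":2,"ty":5,"tz":0,"grip":0.9},{"rx":0,"ry":0,"rz":0,"tx":3.3,"ty":8.5,"tz":0,"grip":0.9},{"rx":0,"ry":0,"rz":0,"tx":4.6,"ty":12,"tz":0,"grip":0.9},{"rx":0,"ry":0,"rz":0,"tx":5.9,"ty":15.5,"tz":0,"grip":0.9},{"rx":0,"ry":0,"rz":0,"tx":7.1,"ty":18.7,"tz":0,"grip":0.9},{"rx":0,"ry":0,"rz":0,"tx":7.8,"ty":20.5,"tz":0,"grip":0.9},{"rx":0,"ry":0,"rz":0,"tx":8.1,"ty":21.3,"tz":0,"grip":0.9},{"rx":0,"ry":0,"rz":0,"tx":8.1,"ty":21.3,"tz":1,"grip":0.9},{"rx":0,"ry":0,"rz":0,"tx":8.1,"ty":21.3,"tz":1.7,"grip":0.9}]' 20
python3 -m inch '[{"rx":0,"ry":0,"rz":0,"tx":0,"ty":0,"tz":0.8,"grip":0.9},{"rx":0,"ry":0,"rz":0,"tx":0,"ty":0,"tz":1.8,"grip":0.9},{"rx":0,"ry":0,"rz":0,"tx":0,"ty":0,"tz":2.8,"grip":0.9},{"rx":0,"ry":0,"rz":0,"tx":0,"ty":0,"tz":3.8,"grip":0.9},{"rx":0,"ry":0,"rz":0,"tx":0,"ty":0,"tz":4.6,"grip":0.9},{"rx":0,"ry":0,"rz":0,"tx":0,"ty":0,"tz":5.2,"grip":0.9},{"rx":0,"ry":0,"rz":0,"tx":0,"ty":0,"tz":5.4,"grip":0.9},{"rx":0,"ry":0,"rz":0,"tx":0,"ty":0,"tz":5.6,"grip":0.9},{"rx":0,"ry":0,"rz":0,"tx":0,"ty":0,"tz":5.6,"grip":0.9},{"rx":0,"ry":0,"rz":0,"tx":0,"ty":0,"tz":5.6,"grip":0.9}]' 20
python3 -c "
from h import *
go(653.5,-16.5,36.7,0.12)
c=manip.read_camera('wrist');cv2.imwrite('pics/w2.png',c['img'][:,:,::-1])"
```

```text
clock: 5.15
position: [651.4, -17.3, 106.7]
tcp_rot: [-2.084, -2.349, 0.002]
contact_force: [-0.3, -0.1, -0.6]
gripper_width: 29.3
grasp_force: 20.0
clock: 6.15
position: [652.9, -16.4, 52.6]
tcp_rot: [2.084, 2.35, 0.001]
contact_force: [-0.5, 0.6, -0.7]
gripper_width: 29.6
grasp_force: 20.0
t[cm] [-0.02  0.06  0.19] r [ 0. -0. -0.] | pos [652.9 -16.4  52.6] q7 -0.18 w 29.6 t 6.15
```

View pics/w2.png

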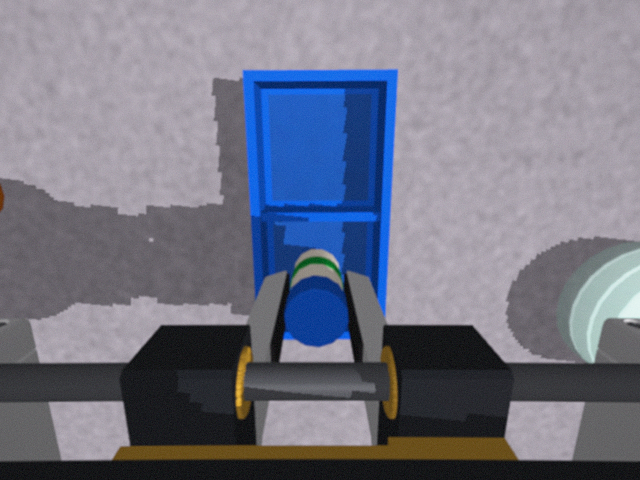

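The vial hangs centred in the near bay, with its cap at (317,308), about 2 mm above the floor. I'll lower and release it.

```bash
python3 -m inch '[{"rx":0,"ry":0,"rz":0,"tx":0,"ty":0,"tz":0.1,"grip":0.9},{"rx":0,"ry":0,"rz":0,"tx":0,"ty":0,"tz":0.2,"grip":0.9},{"rx":0,"ry":0,"rz":0,"tx":0,"ty":0,"tz":0.2,"grip":0.9},{"rx":0,"ry":0,"rz":0,"tx":0,"ty":0,"tz":0.2,"grip":0.4},{"rx":0,"ry":0,"rz":0,"tx":0,"ty":0,"tz":0.2,"grip":0.4},{"rx":0,"ry":0,"rz":0,"tx":0,"ty":0,"tz":0.2,"grip":0.4},{"rx":0,"ry":0,"rz":0,"tx":0,"ty":0,"tz":-1,"grip":0.4},{"rx":0,"ry":0,"rz":0,"tx":0,"ty":0,"tz":-3.5,"grip":0.4},{"rx":0,"ry":0,"rz":0,"tx":0,"ty":0,"tz":-6.5,"grip":0.4},{"rx":0,"ry":0,"rz":0,"tx":0,"ty":0,"tz":-8,"grip":0.4}]' 20
python3 -c "
from h import *
go(383.2,252.2,110,0.12)"
```

```text
clock: 7.2
position: [653.7, -16.3, 135.5]
tcp_rot: [2.083, 2.349, 0.003]
contact_force: [0.5, -0.2, 0.0]
gripper_width: 56.5
grasp_force: 0.0
t[cm] [ 29.89 -23.65   1.07] r [ 0.003  0.    -0.   ] | pos [653.7 -16.3 135.5] q7 -0.14 w 56.5 t 7.2
```

```bash
python3 -m inch '[{"rx":0,"ry":0,"rz":0,"tx":3,"ty":-2.4,"tz":0,"grip":0.2},{"rx":0,"ry":0,"rz":0,"tx":6.5,"ty":-5.1,"tz":0,"grip":0.2},{"rx":0,"ry":0,"rz":0,"tx":10,"ty":-7.9,"tz":0,"grip":0.2},{"rx":0,"ry":0,"rz":0,"tx":13.5,"ty":-10.7,"tz":0,"grip":0.2},{"rx":0,"ry":0,"rz":0,"tx":17,"ty":-13.5,"tz":0,"grip":0.2},{"rx":0,"ry":0,"rz":0,"tx":20.5,"ty":-16.2,"tz":0,"grip":0.2},{"rx":0,"ry":0,"rz":0,"tx":24,"ty":-19,"tz":0,"grip":0.2},{"rx":0,"ry":0,"rz":0,"tx":27,"ty":-21.4,"tz":0,"grip":0.2},{"rx":0,"ry":0,"rz":0,"tx":29.9,"ty":-23.7,"tz":0.5,"grip":0.2},{"rx":0,"ry":0,"rz":0,"tx":29.9,"ty":-23.7,"tz":1,"grip":0.2}]' 20
python3 -m inch '[{"rx":0,"ry":0,"rz":0,"tx":0,"ty":0,"tz":1,"grip":0.2},{"rx":0,"ry":0,"rz":0,"tx":0,"ty":0,"tz":2,"grip":0.2},{"rx":0,"ry":0,"rz":0,"tx":0,"ty":0,"tz":2,"grip":0.2},{"rx":0,"ry":0,"rz":0,"tx":0,"ty":0,"tz":2,"grip":0.2},{"rx":0,"ry":0,"rz":0,"tx":0,"ty":0,"tz":2,"grip":0.2},{"rx":0,"ry":0,"rz":0,"tx":0,"ty":0,"tz":2,"grip":0.2},{"rx":0,"ry":0,"rz":0,"tx":0,"ty":0,"tz":2,"grip":0.2},{"rx":0,"ry":0,"rz":0,"tx":0,"ty":0,"tz":2,"grip":0.2},{"rx":0,"ry":0,"rz":0,"tx":0,"ty":0,"tz":2,"grip":0.2},{"rx":0,"ry":0,"rz":0,"tx":0,"ty":0,"tz":2,"grip":0.2}]' 20
python3 -c "
from h import *
go(383.2,252.2,31,0.12)"
```

```text
clock: 8.2
position: [378.8, 255.2, 122.8]
tcp_rot: [-2.078, -2.356, -0.002]
contact_force: [0.8, -0.4, 0.2]
gripper_width: 75.2
grasp_force: 0.0
clock: 9.2
position: [381.6, 252.1, 102.3]
tcp_rot: [2.084, 2.351, 0.0]
contact_force: [0.1, -0.6, 0.2]
gripper_width: 75.2
grasp_force: 0.0
t[cm] [-0.01  0.16  5.73] r [ 0. -0.  0.] | pos [381.6 252.1 102.3] q7 -0.81 w 75.2 t 9.2
```

```bash
python3 -m inch '[{"rx":0,"ry":0,"rz":0,"tx":0,"ty":0.2,"tz":1.2,"grip":0.2},{"rx":0,"ry":0,"rz":0,"tx":0,"ty":0.2,"tz":3,"grip":0.2},{"rx":0,"ry":0,"rz":0,"tx":0,"ty":0.2,"tz":4.7,"grip":0.2},{"rx":0,"ry":0,"rz":0,"tx":0,"ty":0.2,"tz":5.7,"grip":0.2},{"rx":0,"ry":0,"rz":0,"tx":0,"ty":0.2,"tz":5.7,"grip":0.9},{"rx":0,"ry":0,"rz":0,"tx":0,"ty":0.2,"tz":5.7,"grip":0.9},{"rx":0,"ry":0,"rz":0,"tx":0,"ty":0.2,"tz":5.7,"grip":0.9},{"rx":0,"ry":0,"rz":0,"tx":0,"ty":0.2,"tz":5.7,"grip":0.9},{"rx":0,"ry":0,"rz":0,"tx":0,"ty":0.2,"tz":5.7,"grip":0.9},{"rx":0,"ry":0,"rz":0,"tx":0,"ty":0.2,"tz":5.7,"grip":0.9}]' 20
python3 -m inch '[{"rx":0,"ry":0,"rz":0,"tx":0,"ty":0,"tz":0,"grip":0.9},{"rx":0,"ry":0,"rz":0,"tx":0,"ty":0,"tz":0,"grip":0.9},{"rx":0,"ry":0,"rz":0,"tx":0,"ty":0,"tz":-1,"grip":0.9},{"rx":0,"ry":0,"rz":0,"tx":0,"ty":0,"tz":-3,"grip":0.9},{"rx":0,"ry":0,"rz":0,"tx":0,"ty":0,"tz":-5,"grip":0.9},{"rx":0,"ry":0,"rz":0,"tx":0,"ty":0,"tz":-7,"grip":0.9},{"rx":0,"ry":0,"rz":0,"tx":0,"ty":0,"tz":-9,"grip":0.9},{"rx":0,"ry":0,"rz":0,"tx":0,"ty":0,"tz":-10,"grip":0.9},{"rx":0,"ry":0,"rz":0,"tx":0,"ty":0,"tz":-10,"grip":0.9},{"rx":0,"ry":0,"rz":0,"tx":0,"ty":0,"tz":-10,"grip":0.9}]' 20
python3 -c "
from h import *
go(644.5,55,36.7,0.12)"
```

```text
clock: 10.2
position: [383.7, 252.3, 45.5]
tcp_rot: [2.084, 2.35, 0.001]
contact_force: [0.9, 0.6, -0.4]
gripper_width: 31.0
grasp_force: 0.0
clock: 11.2
position: [383.4, 252.0, 144.9]
tcp_rot: [2.084, 2.35, -0.0]
contact_force: [-0.3, 0.2, -1.2]
gripper_width: 29.6
grasp_force: 20.0
t[cm] [-22.68  23.57   9.42] r [-0.  0. -0.] | pos [383.4 252.  144.9] q7 -0.75 w 29.6 t 11.2
```

```bash
python3 -m inch '[{"rx":0,"ry":0,"rz":0,"tx":-2,"ty":2.1,"tz":0,"grip":0.9},{"rx":0,"ry":0,"rz":0,"tx":-4.5,"ty":4.7,"tz":0,"grip":0.9},{"rx":0,"ry":0,"rz":0,"tx":-7.5,"ty":7.8,"tz":0,"grip":0.9},{"rx":0,"ry":0,"rz":0,"tx":-10.5,"ty":10.9,"tz":0,"grip":0.9},{"rx":0,"ry":0,"rz":0,"tx":-13.5,"ty":14,"tz":0,"grip":0.9},{"rx":0,"ry":0,"rz":0,"tx":-16.5,"ty":17.1,"tz":0,"grip":0.9},{"rx":0,"ry":0,"rz":0,"tx":-19,"ty":19.8,"tz":0,"grip":0.9},{"rx":0,"ry":0,"rz":0,"tx":-21,"ty":21.9,"tz":0,"grip":0.9},{"rx":0,"ry":0,"rz":0,"tx":-22.2,"ty":23.2,"tz":0,"grip":0.9},{"rx":0,"ry":0,"rz":0,"tx":-22.7,"ty":23.6,"tz":0,"grip":0.9}]' 20
python3 -m inch '[{"rx":0,"ry":0,"rz":0,"tx":0,"ty":0,"tz":0.8,"grip":0.9},{"rx":0,"ry":0,"rz":0,"tx":0,"ty":0,"tz":2.2,"grip":0.9},{"rx":0,"ry":0,"rz":0,"tx":0,"ty":0,"tz":3.8,"grip":0.9},{"rx":0,"ry":0,"rz":0,"tx":0,"ty":0,"tz":5.4,"grip":0.9},{"rx":0,"ry":0,"rz":0,"tx":0,"ty":0,"tz":7,"grip":0.9},{"rx":0,"ry":0,"rz":0,"tx":0,"ty":0,"tz":8.2,"grip":0.9},{"rx":0,"ry":0,"rz":0,"tx":0,"ty":0,"tz":8.8,"grip":0.9},{"rx":0,"ry":0,"rz":0,"tx":0,"ty":0,"tz":9.2,"grip":0.9},{"rx":0,"ry":0,"rz":0,"tx":0,"ty":0,"tz":9.2,"grip":0.9},{"rx":0,"ry":0,"rz":0,"tx":0,"ty":0,"tz":9.2,"grip":0.9}]' 20
python3 -c "
from h import *
go(644.5,55,36.7,0.12)
c=manip.read_camera('wrist');cv2.imwrite('pics/w3.png',c['img'][:,:,::-1])"
```

```text
clock: 12.2
position: [645.5, 53.7, 143.3]
tcp_rot: [-2.085, -2.348, 0.003]
contact_force: [-0.8, 0.6, -0.6]
gripper_width: 29.7
grasp_force: 20.0
clock: 13.2
position: [645.4, 55.2, 53.7]
tcp_rot: [2.084, 2.35, 0.001]
contact_force: [0.0, 0.1, -0.7]
gripper_width: 29.6
grasp_force: 20.0
t[cm] [-0.01 -0.09  0.3 ] r [ 0.001 -0.    -0.   ] | pos [645.4  55.2  53.7] q7 -0.3 w 29.6 t 13.2
```

View pics/w3.png

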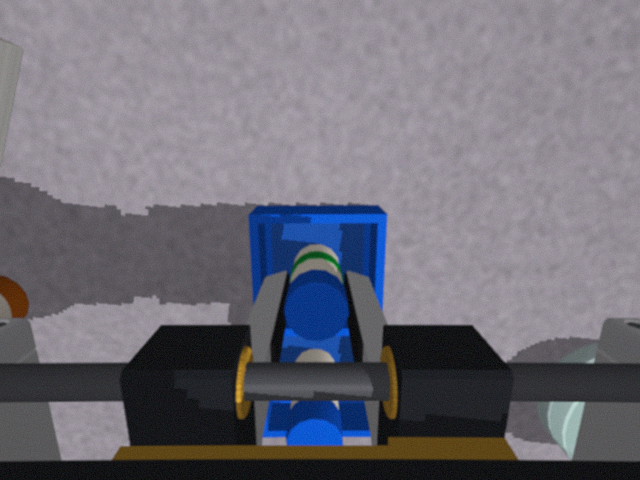

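The second vial's cap (317,305) is over the far bay, and the first vial stands upright at (315,425).

```bash
python3 -m inch '[{"rx":0,"ry":0,"rz":0,"tx":0,"ty":0,"tz":0.1,"grip":0.9},{"rx":0,"ry":0,"rz":0,"tx":0,"ty":0,"tz":0.3,"grip":0.9},{"rx":0,"ry":0,"rz":0,"tx":0,"ty":0,"tz":0.3,"grip":0.9},{"rx":0,"ry":0,"rz":0,"tx":0,"ty":0,"tz":0.3,"grip":0.4},{"rx":0,"ry":0,"rz":0,"tx":0,"ty":0,"tz":0.3,"grip":0.4},{"rx":0,"ry":0,"rz":0,"tx":0,"ty":0,"tz":0.3,"grip":0.4},{"rx":0,"ry":0,"rz":0,"tx":0,"ty":0,"tz":-1,"grip":0.4},{"rx":0,"ry":0,"rz":0,"tx":0,"ty":0,"tz":-3.5,"grip":0.4},{"rx":0,"ry":0,"rz":0,"tx":0,"ty":0,"tz":-6.5,"grip":0.4},{"rx":0,"ry":0,"rz":0,"tx":0,"ty":0,"tz":-9,"grip":0.4}]' 20
python3 -c "
from h import *
go(438.3,4,110,0.12)"
```

```text
clock: 14.25
position: [645.3, 55.3, 145.7]
tcp_rot: [2.084, 2.35, 0.001]
contact_force: [0.5, -0.1, 0.6]
gripper_width: 56.5
grasp_force: 0.0
t[cm] [ -2.62 -21.17   2.15] r [ 0.001 -0.     0.   ] | pos [645.3  55.3 145.7] q7 -0.25 w 56.5 t 14.25
```

```bash
python3 -m inch '[{"rx":0,"ry":0,"rz":0,"tx":-0.3,"ty":-2.4,"tz":0,"grip":0.2},{"rx":0,"ry":0,"rz":0,"tx":-0.7,"ty":-5.5,"tz":0,"grip":0.2},{"rx":0,"ry":0,"rz":0,"tx":-1.1,"ty":-9,"tz":0,"grip":0.2},{"rx":0,"ry":0,"rz":0,"tx":-1.5,"ty":-12.5,"tz":0,"grip":0.2},{"rx":0,"ry":0,"rz":0,"tx":-2,"ty":-16,"tz":0.3,"grip":0.2},{"rx":0,"ry":0,"rz":0,"tx":-2.4,"ty":-19,"tz":0.8,"grip":0.2},{"rx":0,"ry":0,"rz":0,"tx":-2.6,"ty":-21.2,"tz":1.4,"grip":0.2},{"rx":0,"ry":0,"rz":0,"tx":-2.6,"ty":-21.2,"tz":2,"grip":0.2},{"rx":0,"ry":0,"rz":0,"tx":-2.6,"ty":-21.2,"tz":2,"grip":0.2},{"rx":0,"ry":0,"rz":0,"tx":-2.6,"ty":-21.2,"tz":2,"grip":0.2}]' 30
python3 -c "
from h import *
go(438.3,4,43,0.12)"
```

```text
clock: 15.25
position: [438.8, 4.3, 123.8]
tcp_rot: [2.084, 2.35, 0.001]
contact_force: [-0.6, -0.3, -0.3]
gripper_width: 75.2
grasp_force: 0.0
t[cm] [-0.03 -0.06  6.68] r [ 0.001 -0.     0.   ] | pos [438.8   4.3 123.8] q7 -0.16 w 75.2 t 15.25
```

```bash
python3 -m inch '[{"rx":0,"ry":0,"rz":0,"tx":0,"ty":0,"tz":1.2,"grip":0.2},{"rx":0,"ry":0,"rz":0,"tx":0,"ty":0,"tz":3,"grip":0.2},{"rx":0,"ry":0,"rz":0,"tx":0,"ty":0,"tz":4.9,"grip":0.2},{"rx":0,"ry":0,"rz":0,"tx":0,"ty":0,"tz":6.2,"grip":0.2},{"rx":0,"ry":0,"rz":0,"tx":0,"ty":0,"tz":6.7,"grip":0.2},{"rx":0,"ry":0,"rz":0,"tx":0,"ty":0,"tz":6.7,"grip":0.9},{"rx":0,"ry":0,"rz":0,"tx":0,"ty":0,"tz":6.7,"grip":0.9},{"rx":0,"ry":0,"rz":0,"tx":0,"ty":0,"tz":6.7,"grip":0.9},{"rx":0,"ry":0,"rz":0,"tx":0,"ty":0,"tz":6.7,"grip":0.9},{"rx":0,"ry":0,"rz":0,"tx":0,"ty":0,"tz":6.7,"grip":0.9}]' 30
python3 -m inch '[{"rx":0,"ry":0,"rz":0,"tx":0,"ty":0,"tz":0,"grip":0.9},{"rx":0,"ry":0,"rz":0,"tx":0,"ty":0,"tz":0,"grip":0.9},{"rx":0,"ry":0,"rz":0,"tx":0,"ty":0,"tz":-1,"grip":0.9},{"rx":0,"ry":0,"rz":0,"tx":0,"ty":0,"tz":-3,"grip":0.9},{"rx":0,"ry":0,"rz":0,"tx":0,"ty":0,"tz":-5,"grip":0.9},{"rx":0,"ry":0,"rz":0,"tx":0,"ty":0,"tz":-7,"grip":0.9},{"rx":0,"ry":0,"rz":0,"tx":0,"ty":0,"tz":-9,"grip":0.9},{"rx":0,"ry":0,"rz":0,"tx":0,"ty":0,"tz":-10,"grip":0.9},{"rx":0,"ry":0,"rz":0,"tx":0,"ty":0,"tz":-10,"grip":0.9},{"rx":0,"ry":0,"rz":0,"tx":0,"ty":0,"tz":-10,"grip":0.9}]' 30
python3 -c "
from h import *
go(567.6,242.3,48,0.127)"
```

```text
clock: 16.25
position: [438.0, 3.9, 56.6]
tcp_rot: [2.084, 2.35, 0.001]
contact_force: [0.1, 0.6, -0.8]
gripper_width: 39.5
grasp_force: 29.9
clock: 17.25
position: [437.4, 3.8, 155.8]
tcp_rot: [-2.084, -2.35, 0.0]
contact_force: [-0.5, 1.2, -0.9]
gripper_width: 39.7
grasp_force: 29.9
t[cm] [22.12 15.78  9.38] r [-0.     0.    -0.007] | pos [437.4   3.8 155.8] q7 -0.12 w 39.7 t 17.25
```

```bash
python3 -m inch '[{"rx":0,"ry":0,"rz":0,"tx":1.7,"ty":1.2,"tz":0,"grip":0.9},{"rx":0,"ry":0,"rz":0,"tx":4.2,"ty":3,"tz":0,"grip":0.9},{"rx":0,"ry":0,"rz":0,"tx":7.2,"ty":5.1,"tz":0,"grip":0.9},{"rx":0,"ry":0,"rz":0,"tx":10.4,"ty":7.4,"tz":0,"grip":0.9},{"rx":0,"ry":0,"rz":0,"tx":13.6,"ty":9.7,"tz":0,"grip":0.9},{"rx":0,"ry":0,"rz":0,"tx":16.6,"ty":11.8,"tz":0,"grip":0.9},{"rx":0,"ry":0,"rz":0,"tx":19.2,"ty":13.7,"tz":0,"grip":0.9},{"rx":0,"ry":0,"rz":0,"tx":21,"ty":15,"tz":0,"grip":0.9},{"rx":0,"ry":0,"rz":0,"tx":22.1,"ty":15.8,"tz":0,"grip":0.9},{"rx":0,"ry":0,"rz":0,"tx":22.1,"ty":15.8,"tz":0,"grip":0.9}]' 30
python3 -m inch '[{"rx":0,"ry":0,"rz":0,"tx":0,"ty":0,"tz":0.8,"grip":0.9},{"rx":0,"ry":0,"rz":0,"tx":0,"ty":0,"tz":2.2,"grip":0.9},{"rx":0,"ry":0,"rz":0,"tx":0,"ty":0,"tz":3.8,"grip":0.9},{"rx":0,"ry":0,"rz":0,"tx":0,"ty":0,"tz":5.4,"grip":0.9},{"rx":0,"ry":0,"rz":0,"tx":0,"ty":0,"tz":7,"grip":0.9},{"rx":0,"ry":0,"rz":0,"tx":0,"ty":0,"tz":8.2,"grip":0.9},{"rx":0,"ry":0,"rz":0,"tx":0,"ty":0,"tz":8.8,"grip":0.9},{"rx":0,"ry":0,"rz":0,"tx":0,"ty":0,"tz":9.1,"grip":0.9},{"rx":0,"ry":0,"rz":0,"tx":0,"ty":0,"tz":9.1,"grip":0.9},{"rx":0,"ry":0,"rz":0,"tx":0,"ty":0,"tz":9.1,"grip":0.9}]' 30
python3 -c "
from h import *
go(567.6,242.3,47.6,0.127)
c=manip.read_camera('wrist');cv2.imwrite('pics/w4.png',c['img'][:,:,::-1])"
```

```text
clock: 18.25
position: [567.8, 243.6, 155.0]
tcp_rot: [-2.081, -2.351, 0.001]
contact_force: [0.5, -0.0, -0.7]
gripper_width: 39.5
grasp_force: 29.9
clock: 19.25
position: [568.4, 242.5, 65.8]
tcp_rot: [2.084, 2.35, 0.001]
contact_force: [-0.8, -0.6, -1.1]
gripper_width: 40.0
grasp_force: 29.9
t[cm] [-0.01 -0.08  0.42] r [ 0.001 -0.    -0.007] | pos [568.4 242.5  65.8] q7 -0.67 w 40.0 t 19.25
```

View pics/w4.png

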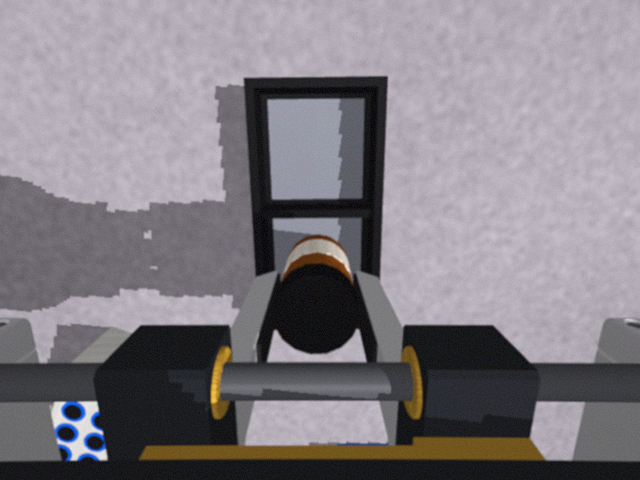

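The jar hangs over the near bay of the carrier with its cap at (317,308), centred and about 4 mm up. I'll lower and release it.

```bash
python3 -m inch '[{"rx":0,"ry":0,"rz":0,"tx":0,"ty":0,"tz":0.2,"grip":0.9},{"rx":0,"ry":0,"rz":0,"tx":0,"ty":0,"tz":0.4,"grip":0.9},{"rx":0,"ry":0,"rz":0,"tx":0,"ty":0,"tz":0.4,"grip":0.9},{"rx":0,"ry":0,"rz":0,"tx":0,"ty":0,"tz":0.4,"grip":0.3},{"rx":0,"ry":0,"rz":0,"tx":0,"ty":0,"tz":0.4,"grip":0.3},{"rx":0,"ry":0,"rz":0,"tx":0,"ty":0,"tz":0.4,"grip":0.3},{"rx":0,"ry":0,"rz":0,"tx":0,"ty":0,"tz":-1,"grip":0.3},{"rx":0,"ry":0,"rz":0,"tx":0,"ty":0,"tz":-3.5,"grip":0.3},{"rx":0,"ry":0,"rz":0,"tx":0,"ty":0,"tz":-6.5,"grip":0.3},{"rx":0,"ry":0,"rz":0,"tx":0,"ty":0,"tz":-9,"grip":0.3}]' 30
python3 -c "
from h import *
go(369.9,-264.8,110,0.127)"
```

```text
clock: 20.3
position: [568.2, 242.6, 157.7]
tcp_rot: [2.084, 2.351, 0.002]
contact_force: [0.5, 0.1, -0.2]
gripper_width: 65.8
grasp_force: 0.0
t[cm] [-48.   -25.78   3.32] r [ 0.001 -0.001 -0.007] | pos [568.2 242.6 157.7] q7 -0.61 w 65.8 t 20.3
```

```bash
python3 -m inch '[{"rx":0,"ry":0,"rz":0,"tx":-2.4,"ty":-1.3,"tz":0,"grip":0.2},{"rx":0,"ry":0,"rz":0,"tx":-5.4,"ty":-2.9,"tz":0,"grip":0.2},{"rx":0,"ry":0,"rz":0,"tx":-9,"ty":-4.8,"tz":0,"grip":0.2},{"rx":0,"ry":0,"rz":0,"tx":-12.6,"ty":-6.8,"tz":0,"grip":0.2},{"rx":0,"ry":0,"rz":0,"tx":-16.2,"ty":-8.7,"tz":0,"grip":0.2},{"rx":0,"ry":0,"rz":0,"tx":-19.8,"ty":-10.6,"tz":0,"grip":0.2},{"rx":0,"ry":0,"rz":0,"tx":-23.4,"ty":-12.6,"tz":0,"grip":0.2},{"rx":0,"ry":0,"rz":0,"tx":-27,"ty":-14.5,"tz":0,"grip":0.2},{"rx":0,"ry":0,"rz":0,"tx":-30,"ty":-16.1,"tz":0,"grip":0.2},{"rx":0,"ry":0,"rz":0,"tx":-32,"ty":-17.2,"tz":0,"grip":0.2}]' 30
python3 -m inch '[{"rx":0,"ry":0,"rz":0,"tx":-2,"ty":-1.1,"tz":0,"grip":0.2},{"rx":0,"ry":0,"rz":0,"tx":-5,"ty":-2.7,"tz":0,"grip":0.2},{"rx":0,"ry":0,"rz":0,"tx":-8,"ty":-4.3,"tz":0,"grip":0.2},{"rx":0,"ry":0,"rz":0,"tx":-11,"ty":-5.9,"tz":0,"grip":0.2},{"rx":0,"ry":0,"rz":0,"tx":-14,"ty":-7.5,"tz":0,"grip":0.2},{"rx":0,"ry":0,"rz":0,"tx":-16,"ty":-8.6,"tz":1,"grip":0.2},{"rx":0,"ry":0,"rz":0,"tx":-16,"ty":-8.6,"tz":2,"grip":0.2},{"rx":0,"ry":0,"rz":0,"tx":-16,"ty":-8.6,"tz":3,"grip":0.2},{"rx":0,"ry":0,"rz":0,"tx":-16,"ty":-8.6,"tz":3,"grip":0.2},{"rx":0,"ry":0,"rz":0,"tx":-16,"ty":-8.6,"tz":3,"grip":0.2}]' 30
python3 -c "
from h import *
go(369.9,-264.8,43,0.127)"
```

```text
clock: 21.3
position: [434.7, -98.1, 156.2]
tcp_rot: [2.086, 2.348, 0.0]
contact_force: [1.1, 0.8, -0.2]
gripper_width: 75.5
grasp_force: 0.0
clock: 22.3
position: [369.9, -264.2, 125.4]
tcp_rot: [-2.082, -2.352, -0.0]
contact_force: [-0.3, -0.5, -0.3]
gripper_width: 75.4
grasp_force: 0.0
t[cm] [-0.06 -0.    6.84] r [-0.    -0.    -0.005] | pos [ 369.9 -264.2  125.4] q7 0.52 w 75.4 t 22.3
```

```bash
python3 -m inch '[{"rx":0,"ry":0,"rz":0,"tx":0,"ty":0,"tz":1.2,"grip":0.2},{"rx":0,"ry":0,"rz":0,"tx":0,"ty":0,"tz":3,"grip":0.2},{"rx":0,"ry":0,"rz":0,"tx":0,"ty":0,"tz":4.9,"grip":0.2},{"rx":0,"ry":0,"rz":0,"tx":0,"ty":0,"tz":6.3,"grip":0.2},{"rx":0,"ry":0,"rz":0,"tx":0,"ty":0,"tz":6.8,"grip":0.2},{"rx":0,"ry":0,"rz":0,"tx":0,"ty":0,"tz":6.8,"grip":0.9},{"rx":0,"ry":0,"rz":0,"tx":0,"ty":0,"tz":6.8,"grip":0.9},{"rx":0,"ry":0,"rz":0,"tx":0,"ty":0,"tz":6.8,"grip":0.9},{"rx":0,"ry":0,"rz":0,"tx":0,"ty":0,"tz":6.8,"grip":0.9},{"rx":0,"ry":0,"rz":0,"tx":0,"ty":0,"tz":6.8,"grip":0.9}]' 30
python3 -m inch '[{"rx":0,"ry":0,"rz":0,"tx":0,"ty":0,"tz":0,"grip":0.9},{"rx":0,"ry":0,"rz":0,"tx":0,"ty":0,"tz":0,"grip":0.9},{"rx":0,"ry":0,"rz":0,"tx":0,"ty":0,"tz":-1,"grip":0.9},{"rx":0,"ry":0,"rz":0,"tx":0,"ty":0,"tz":-3,"grip":0.9},{"rx":0,"ry":0,"rz":0,"tx":0,"ty":0,"tz":-5,"grip":0.9},{"rx":0,"ry":0,"rz":0,"tx":0,"ty":0,"tz":-7,"grip":0.9},{"rx":0,"ry":0,"rz":0,"tx":0,"ty":0,"tz":-9,"grip":0.9},{"rx":0,"ry":0,"rz":0,"tx":0,"ty":0,"tz":-11,"grip":0.9},{"rx":0,"ry":0,"rz":0,"tx":0,"ty":0,"tz":-11,"grip":0.9},{"rx":0,"ry":0,"rz":0,"tx":0,"ty":0,"tz":-11,"grip":0.9}]' 30
python3 -c "
from h import *
go(558.4,313.7,48,0.127)"
```

```text
clock: 23.3
position: [369.6, -265.3, 57.6]
tcp_rot: [2.084, 2.35, 0.0]
contact_force: [-0.1, -0.1, -1.2]
gripper_width: 39.6
grasp_force: 30.0
clock: 24.3
position: [369.3, -265.1, 167.5]
tcp_rot: [2.084, 2.35, 0.0]
contact_force: [0.3, -0.7, -1.4]
gripper_width: 39.7
grasp_force: 30.0
t[cm] [55.21 25.69 10.53] r [ 0.     0.    -0.007] | pos [ 369.3 -265.1  167.5] q7 0.55 w 39.7 t 24.3
```

```bash
python3 -m inch '[{"rx":0,"ry":0,"rz":0,"tx":2,"ty":1.2,"tz":0,"grip":0.9},{"rx":0,"ry":0,"rz":0,"tx":5,"ty":2.8,"tz":0,"grip":0.9},{"rx":0,"ry":0,"rz":0,"tx":8.6,"ty":4.6,"tz":0,"grip":0.9},{"rx":0,"ry":0,"rz":0,"tx":12.4,"ty":6.4,"tz":0,"grip":0.9},{"rx":0,"ry":0,"rz":0,"tx":16.2,"ty":8.2,"tz":0,"grip":0.9},{"rx":0,"ry":0,"rz":0,"tx":20,"ty":10,"tz":0,"grip":0.9},{"rx":0,"ry":0,"rz":0,"tx":23.8,"ty":11.8,"tz":0,"grip":0.9},{"rx":0,"ry":0,"rz":0,"tx":27.4,"ty":13.2,"tz":0,"grip":0.9},{"rx":0,"ry":0,"rz":0,"tx":30.4,"ty":14.3,"tz":0,"grip":0.9},{"rx":0,"ry":0,"rz":0,"tx":32,"ty":14.9,"tz":0,"grip":0.9}]' 30
python3 -m inch '[{"rx":0,"ry":0,"rz":0,"tx":2,"ty":0.9,"tz":0,"grip":0.9},{"rx":0,"ry":0,"rz":0,"tx":5,"ty":2.3,"tz":0,"grip":0.9},{"rx":0,"ry":0,"rz":0,"tx":8.4,"ty":3.9,"tz":0,"grip":0.9},{"rx":0,"ry":0,"rz":0,"tx":12,"ty":5.6,"tz":0,"grip":0.9},{"rx":0,"ry":0,"rz":0,"tx":15.6,"ty":7.2,"tz":0,"grip":0.9},{"rx":0,"ry":0,"rz":0,"tx":19,"ty":8.8,"tz":0,"grip":0.9},{"rx":0,"ry":0,"rz":0,"tx":21.6,"ty":10,"tz":0,"grip":0.9},{"rx":0,"ry":0,"rz":0,"tx":23.2,"ty":10.8,"tz":0,"grip":0.9},{"rx":0,"ry":0,"rz":0,"tx":23.2,"ty":10.8,"tz":0,"grip":0.9},{"rx":0,"ry":0,"rz":0,"tx":23.2,"ty":10.8,"tz":0,"grip":0.9}]' 30
python3 -c "
from h import *
go(558.4,313.7,48.6,0.127)"
```

```text
clock: 25.3
position: [478.7, 73.3, 166.3]
tcp_rot: [-2.08, -2.352, 0.0]
contact_force: [-0.2, -0.1, -1.0]
gripper_width: 39.3
grasp_force: 30.0
clock: 26.3
position: [557.7, 313.3, 165.9]
tcp_rot: [-2.083, -2.351, 0.003]
contact_force: [-0.0, -0.7, -2.1]
gripper_width: 39.5
grasp_force: 30.0
t[cm] [ 0.04  0.09 10.33] r [-0.002  0.001 -0.006] | pos [557.7 313.3 165.9] q7 -0.74 w 39.5 t 26.3
```

```bash
python3 -m inch '[{"rx":0,"ry":0,"rz":0,"tx":0,"ty":0,"tz":0.8,"grip":0.9},{"rx":0,"ry":0,"rz":0,"tx":0,"ty":0,"tz":2.4,"grip":0.9},{"rx":0,"ry":0,"rz":0,"tx":0,"ty":0,"tz":4.2,"grip":0.9},{"rx":0,"ry":0,"rz":0,"tx":0,"ty":0,"tz":6,"grip":0.9},{"rx":0,"ry":0,"rz":0,"tx":0,"ty":0,"tz":7.8,"grip":0.9},{"rx":0,"ry":0,"rz":0,"tx":0,"ty":0,"tz":9.2,"grip":0.9},{"rx":0,"ry":0,"rz":0,"tx":0,"ty":0,"tz":9.7,"grip":0.9},{"rx":0,"ry":0,"rz":0,"tx":0,"ty":0,"tz":10,"grip":0.9},{"rx":0,"ry":0,"rz":0,"tx":0,"ty":0,"tz":10,"grip":0.9},{"rx":0,"ry":0,"rz":0,"tx":0,"ty":0,"tz":10,"grip":0.9}]' 30
python3 -c "
from h import *
go(558.4,313.7,48.6,0.127)
c=manip.read_camera('wrist');cv2.imwrite('pics/w5.png',c['img'][:,:,::-1])"
```

```text
clock: 27.3
position: [558.9, 313.9, 67.9]
tcp_rot: [2.084, 2.35, 0.002]
contact_force: [-0.7, -0.9, -1.1]
gripper_width: 39.3
grasp_force: 30.0
t[cm] [-0.02 -0.05  0.53] r [ 0.001 -0.    -0.007] | pos [558.9 313.9  67.9] q7 -0.8 w 39.3 t 27.3
```

View pics/w5.png

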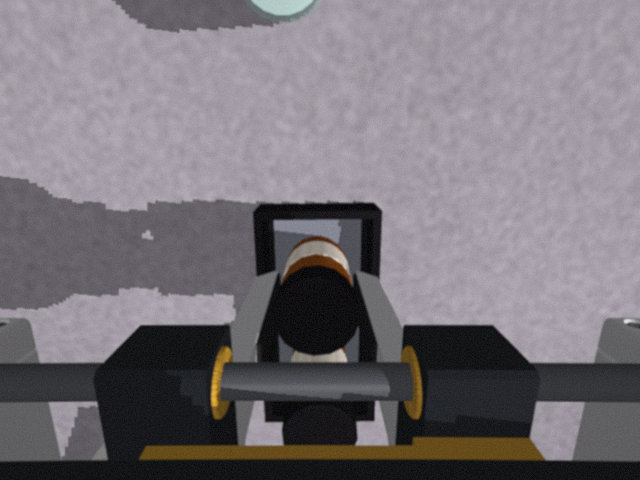

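The second jar (cap at 317,308) is over the far bay, and the first stands at (318,430). I'll lower it 5 mm and release.

```bash
python3 -m inch '[{"rx":0,"ry":0,"rz":0,"tx":0,"ty":0,"tz":0.2,"grip":0.9},{"rx":0,"ry":0,"rz":0,"tx":0,"ty":0,"tz":0.5,"grip":0.9},{"rx":0,"ry":0,"rz":0,"tx":0,"ty":0,"tz":0.5,"grip":0.9},{"rx":0,"ry":0,"rz":0,"tx":0,"ty":0,"tz":0.5,"grip":0.3},{"rx":0,"ry":0,"rz":0,"tx":0,"ty":0,"tz":0.5,"grip":0.3},{"rx":0,"ry":0,"rz":0,"tx":0,"ty":0,"tz":0.5,"grip":0.3},{"rx":0,"ry":0,"rz":0,"tx":0,"ty":0,"tz":-1,"grip":0.3},{"rx":0,"ry":0,"rz":0,"tx":0,"ty":0,"tz":-3.5,"grip":0.3},{"rx":0,"ry":0,"rz":0,"tx":0,"ty":0,"tz":-6.5,"grip":0.3},{"rx":0,"ry":0,"rz":0,"tx":0,"ty":0,"tz":-9,"grip":0.3}]' 30
python3 -c "
from h import *
go(437.5,132.6,110,-0.285)"
```

```text
clock: 28.35
position: [558.5, 314.0, 159.9]
tcp_rot: [2.084, 2.351, 0.002]
contact_force: [-1.0, 0.0, 0.1]
gripper_width: 65.6
grasp_force: 0.0
t[cm] [-16.56 -14.2    3.56] r [ 0.001 -0.001  0.405] | pos [558.5 314.  159.9] q7 -0.74 w 65.6 t 28.35
```

```bash
python3 -m inch '[{"rx":0,"ry":0,"rz":0.08,"tx":-2.4,"ty":-2.1,"tz":0,"grip":0.1},{"rx":0,"ry":0,"rz":0.16,"tx":-5,"ty":-4.3,"tz":0,"grip":0.1},{"rx":0,"ry":0,"rz":0.24,"tx":-8,"ty":-6.9,"tz":0,"grip":0.1},{"rx":0,"ry":0,"rz":0.32,"tx":-11,"ty":-9.4,"tz":0,"grip":0.1},{"rx":0,"ry":0,"rz":0.4,"tx":-14,"ty":-12,"tz":0.5,"grip":0.1},{"rx":0,"ry":0,"rz":0.405,"tx":-16,"ty":-13.7,"tz":1.5,"grip":0.1},{"rx":0,"ry":0,"rz":0.405,"tx":-16.6,"ty":-14.2,"tz":2.5,"grip":0.1},{"rx":0,"ry":0,"rz":0.405,"tx":-16.6,"ty":-14.2,"tz":3,"grip":0.1},{"rx":0,"ry":0,"rz":0.405,"tx":-16.6,"ty":-14.2,"tz":3,"grip":0.1},{"rx":0,"ry":0,"rz":0.405,"tx":-16.6,"ty":-14.2,"tz":3,"grip":0.1}]' 45
python3 -c "
from h import *
go(437.5,132.6,24,-0.285)
c=manip.read_camera('wrist');cv2.imwrite('pics/w6.png',c['img'][:,:,::-1])"
```

```text
clock: 29.35
position: [438.0, 133.2, 127.5]
tcp_rot: [-2.513, -1.885, -0.001]
contact_force: [0.1, 0.4, -0.3]
gripper_width: 84.3
grasp_force: 0.0
t[cm] [-0.08 -0.04  8.95] r [-0.    -0.001  0.001] | pos [438.  133.2 127.5] q7 -0.87 w 84.3 t 29.35
```

View pics/w6.png

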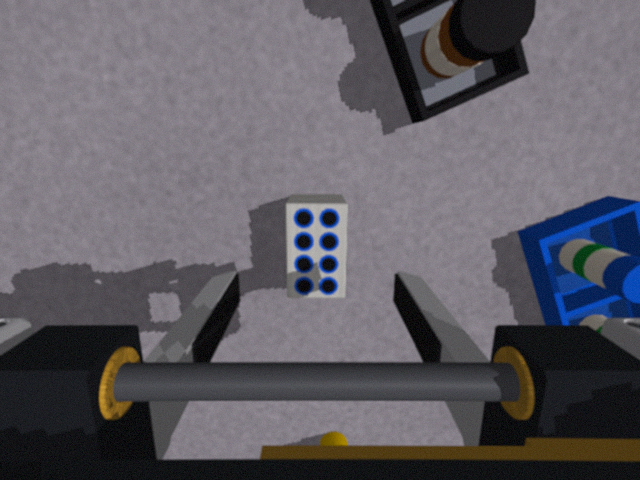

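The well block (317,250) lies squarely between the fingers with its long side along tool x. I'll descend, grip and lift.

```bash
python3 -m inch '[{"rx":0,"ry":0,"rz":0,"tx":0,"ty":0,"tz":1.5,"grip":0.1},{"rx":0,"ry":0,"rz":0,"tx":0,"ty":0,"tz":4,"grip":0.1},{"rx":0,"ry":0,"rz":0,"tx":0,"ty":0,"tz":6.5,"grip":0.1},{"rx":0,"ry":0,"rz":0,"tx":0,"ty":0,"tz":8.2,"grip":0.1},{"rx":0,"ry":0,"rz":0,"tx":0,"ty":0,"tz":8.9,"grip":0.1},{"rx":0,"ry":0,"rz":0,"tx":0,"ty":0,"tz":8.9,"grip":0.9},{"rx":0,"ry":0,"rz":0,"tx":0,"ty":0,"tz":8.9,"grip":0.9},{"rx":0,"ry":0,"rz":0,"tx":0,"ty":0,"tz":8.9,"grip":0.9},{"rx":0,"ry":0,"rz":0,"tx":0,"ty":0,"tz":8.9,"grip":0.9},{"rx":0,"ry":0,"rz":0,"tx":0,"ty":0,"tz":8.9,"grip":0.9}]' 50
python3 -m inch '[{"rx":0,"ry":0,"rz":0,"tx":0,"ty":0,"tz":0,"grip":0.9},{"rx":0,"ry":0,"rz":0,"tx":0,"ty":0,"tz":0,"grip":0.9},{"rx":0,"ry":0,"rz":0,"tx":0,"ty":0,"tz":-1,"grip":0.9},{"rx":0,"ry":0,"rz":0,"tx":0,"ty":0,"tz":-3,"grip":0.9},{"rx":0,"ry":0,"rz":0,"tx":0,"ty":0,"tz":-5,"grip":0.9},{"rx":0,"ry":0,"rz":0,"tx":0,"ty":0,"tz":-7,"grip":0.9},{"rx":0,"ry":0,"rz":0,"tx":0,"ty":0,"tz":-9,"grip":0.9},{"rx":0,"ry":0,"rz":0,"tx":0,"ty":0,"tz":-11,"grip":0.9},{"rx":0,"ry":0,"rz":0,"tx":0,"ty":0,"tz":-12,"grip":0.9},{"rx":0,"ry":0,"rz":0,"tx":0,"ty":0,"tz":-12,"grip":0.9}]' 50
python3 -c "
from h import *
go(601.5,-279.1,54.5,0.104)"
```

```text
clock: 30.4
position: [437.7, 131.9, 38.7]
tcp_rot: [2.514, 1.883, 0.001]
contact_force: [0.7, -0.5, -0.8]
gripper_width: 47.9
grasp_force: 0.0
clock: 31.4
position: [437.9, 132.0, 159.5]
tcp_rot: [2.514, 1.883, 0.003]
contact_force: [0.6, -0.3, -3.7]
gripper_width: 43.6
grasp_force: 50.0
t[cm] [-34.85  27.25   9.12] r [ 0.002 -0.001 -0.389] | pos [437.9 132.  159.5] q7 -0.83 w 43.6 t 31.4
```

```bash
python3 -m inch '[{"rx":0,"ry":0,"rz":-0.04,"tx":-1.2,"ty":0.9,"tz":0,"grip":0.9},{"rx":0,"ry":0,"rz":-0.08,"tx":-3.2,"ty":2.5,"tz":0,"grip":0.9},{"rx":0,"ry":0,"rz":-0.12,"tx":-5.6,"ty":4.4,"tz":0,"grip":0.9},{"rx":0,"ry":0,"rz":-0.16,"tx":-8.2,"ty":6.4,"tz":0,"grip":0.9},{"rx":0,"ry":0,"rz":-0.2,"tx":-10.8,"ty":8.4,"tz":0,"grip":0.9},{"rx":0,"ry":0,"rz":-0.24,"tx":-13.4,"ty":10.5,"tz":0,"grip":0.9},{"rx":0,"ry":0,"rz":-0.28,"tx":-16,"ty":12.5,"tz":0,"grip":0.9},{"rx":0,"ry":0,"rz":-0.32,"tx":-18.4,"ty":14.4,"tz":0,"grip":0.9},{"rx":0,"ry":0,"rz":-0.36,"tx":-20.2,"ty":15.8,"tz":0,"grip":0.9},{"rx":0,"ry":0,"rz":-0.389,"tx":-21,"ty":16.4,"tz":0,"grip":0.9}]' 50
python3 -c "
from h import *
go(601.5,-279.1,54.5,0.104)"
```

```text
clock: 32.4
position: [535.5, -118.1, 156.7]
tcp_rot: [-2.103, -2.332, 0.002]
contact_force: [-0.1, 0.1, -2.8]
gripper_width: 43.9
grasp_force: 50.0
t[cm] [-16.7    4.92   8.81] r [-0.002 -0.    -0.001] | pos [ 535.5 -118.1  156.7] q7 0.06 w 43.9 t 32.4
```

```bash
python3 -m inch '[{"rx":0,"ry":0,"rz":0,"tx":-1,"ty":0.3,"tz":0,"grip":0.9},{"rx":0,"ry":0,"rz":0,"tx":-3,"ty":0.9,"tz":0,"grip":0.9},{"rx":0,"ry":0,"rz":0,"tx":-5.6,"ty":1.6,"tz":0,"grip":0.9},{"rx":0,"ry":0,"rz":0,"tx":-8.4,"ty":2.5,"tz":0,"grip":0.9},{"rx":0,"ry":0,"rz":0,"tx":-11.2,"ty":3.3,"tz":0,"grip":0.9},{"rx":0,"ry":0,"rz":0,"tx":-13.8,"ty":4.1,"tz":0,"grip":0.9},{"rx":0,"ry":0,"rz":0,"tx":-15.8,"ty":4.7,"tz":0,"grip":0.9},{"rx":0,"ry":0,"rz":0,"tx":-16.7,"ty":4.9,"tz":0,"grip":0.9},{"rx":0,"ry":0,"rz":0,"tx":-16.7,"ty":4.9,"tz":1,"grip":0.9},{"rx":0,"ry":0,"rz":0,"tx":-16.7,"ty":4.9,"tz":2,"grip":0.9}]' 50
python3 -m inch '[{"rx":0,"ry":0,"rz":0,"tx":0,"ty":0,"tz":1,"grip":0.9},{"rx":0,"ry":0,"rz":0,"tx":0,"ty":0,"tz":2,"grip":0.9},{"rx":0,"ry":0,"rz":0,"tx":0,"ty":0,"tz":3,"grip":0.9},{"rx":0,"ry":0,"rz":0,"tx":0,"ty":0,"tz":3.8,"grip":0.9},{"rx":0,"ry":0,"rz":0,"tx":0,"ty":0,"tz":4.2,"grip":0.9},{"rx":0,"ry":0,"rz":0,"tx":0,"ty":0,"tz":4.2,"grip":0.9},{"rx":0,"ry":0,"rz":0,"tx":0,"ty":0,"tz":4.2,"grip":0.9},{"rx":0,"ry":0,"rz":0,"tx":0,"ty":0,"tz":4.2,"grip":0.9},{"rx":0,"ry":0,"rz":0,"tx":0,"ty":0,"tz":4.2,"grip":0.9},{"rx":0,"ry":0,"rz":0,"tx":0,"ty":0,"tz":4.2,"grip":0.9}]' 50
python3 -c "
from h import *
go(601.5,-279.1,54.7,0.104)
c=manip.read_camera('wrist');cv2.imwrite('pics/w7.png',c['img'][:,:,::-1])"
```

```text
clock: 33.4
position: [601.4, -275.5, 137.0]
tcp_rot: [-2.102, -2.334, -0.0]
contact_force: [0.5, 1.0, -3.3]
gripper_width: 43.9
grasp_force: 50.0
clock: 34.4
position: [601.9, -276.9, 96.5]
tcp_rot: [2.103, 2.334, 0.0]
contact_force: [0.3, 0.4, -3.0]
gripper_width: 43.6
grasp_force: 50.0
t[cm] [-0.22 -0.06  2.78] r [ 0.  0. -0.] | pos [ 601.9 -276.9   96.5] q7 0.26 w 43.6 t 34.4
```

View pics/w7.png

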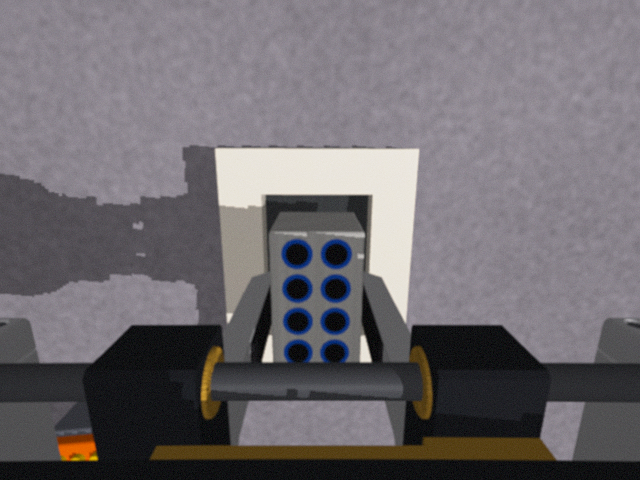

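The block (317,290) is centred over the recess (263–372 in width) and parallel to it. I'll shift 2 mm back and lower slowly.

```bash
python3 -m inch '[{"rx":0,"ry":0,"rz":0,"tx":-0.2,"ty":0,"tz":0,"grip":0.9},{"rx":0,"ry":0,"rz":0,"tx":-0.2,"ty":0,"tz":0.5,"grip":0.9},{"rx":0,"ry":0,"rz":0,"tx":-0.2,"ty":0,"tz":1,"grip":0.9},{"rx":0,"ry":0,"rz":0,"tx":-0.2,"ty":0,"tz":1.5,"grip":0.9},{"rx":0,"ry":0,"rz":0,"tx":-0.2,"ty":0,"tz":2,"grip":0.9},{"rx":0,"ry":0,"rz":0,"tx":-0.2,"ty":0,"tz":2.3,"grip":0.9},{"rx":0,"ry":0,"rz":0,"tx":-0.2,"ty":0,"tz":2.5,"grip":0.9},{"rx":0,"ry":0,"rz":0,"tx":-0.2,"ty":0,"tz":2.6,"grip":0.9},{"rx":0,"ry":0,"rz":0,"tx":-0.2,"ty":0,"tz":2.7,"grip":0.9},{"rx":0,"ry":0,"rz":0,"tx":-0.2,"ty":0,"tz":2.7,"grip":0.9}]' 50
python3 -c "
from h import *
go(601.5,-279.1,54.7,0.104)"
```

```text
clock: 35.45
position: [602.0, -278.8, 69.2]
tcp_rot: [2.103, 2.334, 0.0]
contact_force: [-0.6, 0.8, -2.1]
gripper_width: 43.2
grasp_force: 50.0
t[cm] [-0.02 -0.05  0.05] r [ 0. -0. -0.] | pos [ 602.  -278.8   69.2] q7 0.25 w 43.2 t 35.45
```

```bash
python3 -m inch '[{"rx":0,"ry":0,"rz":0,"tx":0,"ty":0,"tz":0.1,"grip":0.9},{"rx":0,"ry":0,"rz":0,"tx":0,"ty":0,"tz":0.1,"grip":0.9},{"rx":0,"ry":0,"rz":0,"tx":0,"ty":0,"tz":0.1,"grip":0.3},{"rx":0,"ry":0,"rz":0,"tx":0,"ty":0,"tz":0.1,"grip":0.3},{"rx":0,"ry":0,"rz":0,"tx":0,"ty":0,"tz":0.1,"grip":0.3},{"rx":0,"ry":0,"rz":0,"tx":0,"ty":0,"tz":-0.5,"grip":0.3},{"rx":0,"ry":0,"rz":0,"tx":0,"ty":0,"tz":-3,"grip":0.3},{"rx":0,"ry":0,"rz":0,"tx":0,"ty":0,"tz":-6,"grip":0.3},{"rx":0,"ry":0,"rz":0,"tx":0,"ty":0,"tz":-9,"grip":0.3},{"rx":0,"ry":0,"rz":0,"tx":0,"ty":0,"tz":-12,"grip":0.3}]' 50
python3 -m inch '[{"rx":0,"ry":0,"rz":0,"tx":-2,"ty":-2,"tz":-1,"grip":0.3},{"rx":0,"ry":0,"rz":0,"tx":-4,"ty":-4,"tz":-2,"grip":0.3},{"rx":0,"ry":0,"rz":0,"tx":-7,"ty":-7,"tz":-3,"grip":0.3},{"rx":0,"ry":0,"rz":0,"tx":-10,"ty":-10,"tz":-4,"grip":0.3},{"rx":0,"ry":0,"rz":0,"tx":-13,"ty":-13,"tz":-4,"grip":0.3},{"rx":0,"ry":0,"rz":0,"tx":-16,"ty":-16,"tz":-4,"grip":0.3},{"rx":0,"ry":0,"rz":0,"tx":-18,"ty":-18,"tz":-4,"grip":0.3},{"rx":0,"ry":0,"rz":0,"tx":-20,"ty":-19,"tz":-4,"grip":0.3},{"rx":0,"ry":0,"rz":0,"tx":-20,"ty":-19,"tz":-4,"grip":0.3},{"rx":0,"ry":0,"rz":0,"tx":-20,"ty":-19,"tz":-4,"grip":0.3}]' 50
python3 - <<'E'
from h import *
c=manip.read_camera('top');cv2.imwrite('pics/t2.png',cv2.resize(c['img'][90:330,90:530,::-1],(800,436)))
d=manip.read_camera('scene');cv2.imwrite('pics/s2.png',cv2.resize(d['img'][150:400,150:560,::-1],(800,488)))
P=cloud(c)
for n,x,y in[("v1",653.5,-16.5),("v2",644.5,55),("j1",567.6,242.3),("j2",558.4,313.7),("ins",601.5,-279.1)]:
    m=(np.hypot(P[...,0]-x,P[...,1]-y)<50)&(P[...,2]>52);print(n,m.sum(),P[m].mean(0).round(1),np.percentile(P[m][:,2],[10,50,90]).round(1))
m=(np.hypot(P[...,0]-601.5,P[...,1]+279)<70)&(P[...,2]>65);print(cv2.minAreaRect(P[m][:,:2].astype(np.float32)))
E
```

```text
clock: 36.45
position: [601.9, -278.8, 190.9]
tcp_rot: [2.103, 2.334, 0.0]
contact_force: [0.5, 0.6, -0.1]
gripper_width: 66.1
grasp_force: 0.0
clock: 37.45
position: [433.8, -497.3, 229.4]
tcp_rot: [2.104, 2.333, 0.001]
contact_force: [1.1, 0.7, 0.2]
gripper_width: 66.0
grasp_force: 0.0
v1 101 [651.1 -18.2  69.3] [63.5 69.6 74.6]
v2 105 [642.9  55.9  69.1] [63.2 69.6 74.6]
j1 187 [566.7 240.8  79.3] [67.7 81.2 86.4]
j2 200 [557.5 309.6  79.7] [72.7 81.3 85.6]
ins 493 [ 599.3 -276.1   76.6] [63.8 78.7 83.7]
((601.1506958007812, -276.76544189453125), (45.67536163330078, 72.24944305419922), 6.428849697113037)
```

View pics/t2.png

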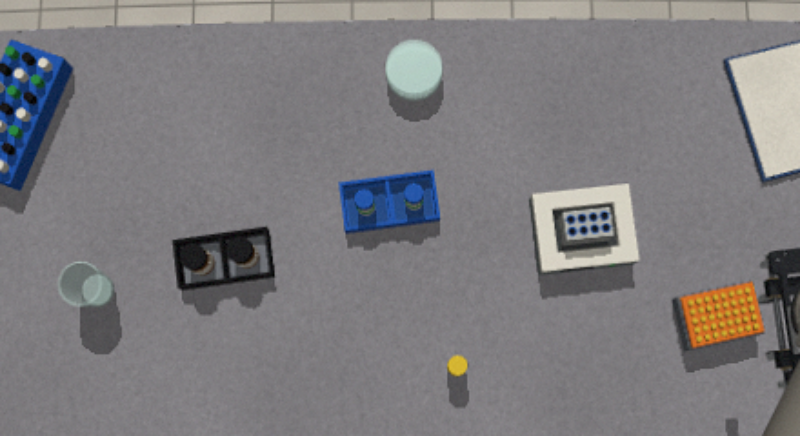

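View pics/s2.png

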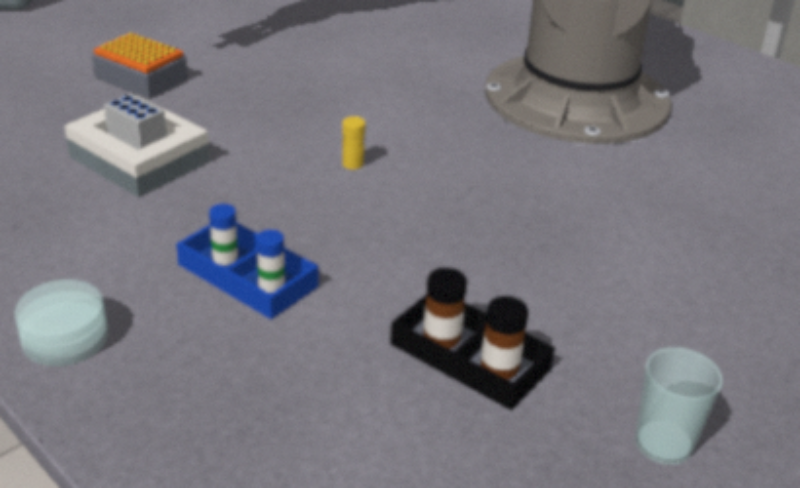

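Both pictures show the vials upright in the cooler bays, the jars upright in the carrier bays, and the block flat in the recess (top near 79 mm). The decoy, beaker and tip box have not moved.

```bash
python3 -c "
from workcell import manip
print(manip.hand_in())"
```

```text
the job is handed in; nothing more can be done
None
```

I put the two vials in the cooling tray first, then the two jars in the carrier and the well block flat in the heater recess, and handed the job in at about 37.6 s; the last pictures show everything upright and in place.

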